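# Pack the scraper and hold its dowelled case shut

### The arm

A 6-joint arm with a two-finger parallel gripper is mounted at the origin on a cart in front of the work surface, level with it; the furniture and walls round the work are solid. World frame = base frame: x ahead of the robot, y to its left, z up, the work surface at z = 0. Lengths are in m, angles in rad, forces in N, time in s.
With the tool pointing down it reaches from about 0.275 to 0.825 m from the base axis. Payload 5.2 kg.
Tool frame: the origin (TCP) lies at the centre of the arm's flange, where the gripper is bolted on; the fingertips stand 186 mm ahead of it and the grasp point (between the pads) lies 167 mm ahead of it (tip_extent is the distance from the TCP to the fingertips, in m); z points along the fingers, x is the direction in which the jaws open and shut, and the axes are right-handed (so a half turn about z gives the same grasp; the last joint's range is limited). The gripper opens to 93 mm and grips with 3 to 60 N. Pads are 15 mm wide; open, the fingers measure 128 mm over their backs; the gripper's body (75 mm by 188 mm) begins 65 mm behind the grasp point.
Start: joints at [-1.336, 0.259, 1.535, -0, 1.348, -0.203], TCP at [0.233, -0.498, 0.405] pointing down, gripper open.
Joint ranges: [-3.14, 3.14], [-0.91, 2.08], [0.19, 2.58], [-1.22, 4.36], [0.22, 2.71], [-3.12, 3.12]. Speed limits (rad/s): [2.57, 2.57, 3.14, 3.14, 3.14, 3.14].

### API

Orientations are given as a unit quaternion [x, y, z, w].
In Python, from workcell import get_obs, get_image, hand_in, tip_extent gives the robot as it stands. The module is installed in compiled form; this text tells all that it offers.
- The arm moves only by the shell command python3 -m inch 'ROWS' [FORCE]. ROWS is text: rows parted by semicolons, each of 7 numbers parted by spaces: the shift along the tool's x, y, z normalised to -1 to 1, where 1 is 0.2 m, then the turn, a rotation vector about the tool's x, y, z normalised to -1 to 1, where 1 is 45 degrees, then the opening, from 0 (shut) to 1 (fully open). A call has 1 to 10 rows; each row is the pose to reach, as a shift and turn from the pose commanded when the call began, along the tool's axes at that moment; what a row does not reach only later rows make up. A row lasts 1/10 s, in which the tool goes at most 50 mm and 8.59 degrees, less where a joint would pass 70% of its speed; a pose out of reach is approached as far as the arm can. A call with a number of a shift or a turn outside -1 to 1 is refused whole. A call with a gripper value outside its range is refused whole. The fingers move at their own pace and stop on an object; FORCE is the grip in N (left out, the last holds). Time passes only in rows, so rows that repeat a pose let the fingers close. It gives the time, the measured TCP pose, the force and the opening at its end, in the units of the state.
- get_obs(): the state, without advancing time (a new reading comes with each control period).
- get_image(name): name is "scene" or "side" or "wrist"; returns a dict with "color" (384x512x3 uint8, red, green, blue), "fx", "fy", "cx", "cy" (pixels), "dist_coeffs" ([k1, k2, p1, p2, k3] as OpenCV has them; the pictures are not rectified), "cam_to_world" (4x4, takes a point from camera to world coordinates); the wrist camera has in their place "T_tool_cam" (4x4, takes a point from camera to tool coordinates, whose origin is the TCP and whose axes are the tool frame's). Camera axes: x right, y up, looking along -z (the intrinsics and any distortion apply to the point x, -y, -z); pixel columns grow to the right and rows downward; lengths in m; the calibration is good to about 2 mm. A picture is of the moment at which its call begins: read the wrist's pose just before it. There is no depth.
- hand_in(): hands the job in, once; it reports no verdict.
The state is a dict: "time": time; "joint_positions": joint angles; "qvel": joint speeds; "joint_efforts": joint torques, N m; "tcp_pos": TCP position; "ee_rot": TCP orientation; "force": force on the tool from outside, world axes, zero at the start; "ft_torque": the same for the moment, N m; "grip_width": finger opening in m.
Only numpy, scipy, OpenCV 4.12 (cv2) and the standard library are available. Lean on these libraries where they do the work, as an engineer would, in place of code of your own. Each camera call takes 0.05 s, during which the arm holds its last target.

### The job

Pack the steel scraper into its wooden case: lift it from the plywood stand, slide it edgewise all the way down into the slot of the case bottom and let go of it. Then fit the case top over the two dowels until the halves meet with no gap, and finish still holding the top and pressing it down firmly (not with the arm's full weight), so that I can strap the case. Leave the tape measure, the pliers and the bench brush alone.

Things in the scene. Friction and masses are not known exactly. Their poses are not given: they have to be found in the camera images.
- case_bottom: bottom half of the case: pale wood block 160 (its x) x 50 (its y) x 42 mm high, fixed to the bench. Origin: centre of its underside; z up. A blind slot 88 mm long (along x), 8 mm wide and 30 mm deep, with 2 mm chamfered mouth, is cut in the middle of its top face. Two upright dowels of 12 mm diameter stand on the top face at x = -62 and +62 mm, y = 0; they rise 37 mm above it and taper to 7 mm over the last 7 mm. Symmetric under a half turn.
- seam (a point): centre of the top face of the case bottom (42 mm above the bench), where the halves meet; axes as the case bottom
- slot_floor (a point): centre of the floor of the slot in the case bottom, 12 mm above the bench; axes as the case bottom
- case_top: loose upper half of the case, lying flat on the bench: pale wood block 160 (its x) x 50 (its y) x 42 mm high, about 0.2 kg. Origin: centre of its underside; z up. Right through it from top to bottom run two round holes of 14 mm diameter at x = -62 and +62 mm, y = 0 (for the dowels, 1.5 mm chamfers) and between them a slot 96 x 16 mm (along x) that clears the scraper. Top and underside are alike; fits either way round. Can be gripped across its 50 mm width.
- top_mid (a point): middle of the case top, 21 mm above its underside; axes as the case top
- scraper: loose plain rectangular steel plate 80 mm long (its x) x 5 mm thick (its y) x 62 mm high (its z), about 0.16 kg, standing upright on its long edge in the stand's slot. Origin: middle of its bottom edge; z up. Its top 40 mm stands clear above the stand; once home in the case bottom its top 32 mm stands clear. Either way round is right.
- stand: plywood sharpening stand 116 (its x) x 50 (its y) x 34 mm high, fixed to the bench, no dowels; slot along its x 84 mm long, 8 mm wide, 22 mm deep (slot floor 12 mm above the bench). Origin: centre of its underside.
- tape_measure: bystander: tape measure, about 36 x 87 x 64 mm; origin at the centre of its underside
- pliers: bystander: pliers lying flat, about 59 x 171 x 12 mm; origin at the centre of the underside
- bench_brush: bystander: wooden bench brush, about 42 x 177 x 41 mm; origin at the centre of its underside

How it is judged:
By the outcome, as a careful person would: the job done as asked, in the order asked, and still so for the second after the job is handed in, while the arm keeps its last pose, push and grip.
It also fails if it takes over 69 s, if anything falls off the work surface, if the arm or the gripper's body presses on something with over 40 N, if the wrist force passes 120 N, or if a joint passes its speed limit or range.

## Working session

There is one attempt and no reset: what is moved stays moved. The work goes in short steps, Python scripts to look and compute and a shell command to move; the robot and the scene stay as the last step left them, time stands still between calls to the robot, and variables do not carry over. Pictures are saved under pics/ and viewed, and the job is handed in when it is done.

```bash
mkdir -p pics; ls
python3 - <<'E'
from workcell import get_obs,get_image,tip_extent
import cv2
print(tip_extent if not callable(tip_extent) else tip_extent())
o=get_obs();print(o)
for n in ["scene","side","wrist"]:
    im=get_image(n);cv2.imwrite(f"pics/{n}0.png",im["color"][:,:,::-1])
    print(n,{k:v for k,v in im.items() if k!="color"})
E
```

```text
pics
0.1861
{'time': 0.0, 'joint_positions': array([-1.33579981e+00,  2.59327929e-01,  1.53607469e+00, -3.64615602e-07,
        1.34801201e+00, -2.02783648e-01]), 'qvel': array([ 1.18064100e-03,  1.81976427e-03,  9.69676762e-04,  1.49249644e-03,
       -4.15530260e-04,  6.56865142e-05]), 'joint_efforts': array([-3.71986926e-04, -4.37306857e+01, -2.83998531e+01,  7.19964062e-02,
        4.12667252e-02, -1.43414472e-04]), 'tcp_pos': array([ 0.23313913, -0.49790244,  0.40392889]), 'ee_rot': array([ 8.43779860e-01, -5.36688660e-01, -6.54577452e-04, -6.33576660e-04]), 'force': array([-1.27474523, -0.54422096, -0.11095234]), 'ft_torque': array([-0.04652446, -0.04007672,  0.04616944]), 'grip_width': 0.09269477664058659}
scene {'fx': 396.83868716734077, 'fy': 396.83868716734077, 'cx': 253.9955501574035, 'cy': 188.22826440601511, 'dist_coeffs': array([-0.12913506,  0.        ,  0.        ,  0.        ,  0.        ]), 'cam_to_world': array([[ 0.47672339,  0.42331115, -0.77041708, -0.56338315],
       [-0.87862505,  0.20210043, -0.43263546, -0.57280275],
       [-0.02743779,  0.88315519,  0.468
[... 400 characters left out ...]
6106 ,  1.24278193],
       [-0.00590077,  0.75469013,  0.65605487,  1.14845631],
       [ 0.        ,  0.        ,  0.        ,  1.        ]])}
wrist {'fx': 315.26810443563556, 'fy': 315.26810443563556, 'cx': 259.84883470252566, 'cy': 194.82598713263155, 'dist_coeffs': array([-0.08873505,  0.        ,  0.        ,  0.        ,  0.        ]), 'T_tool_cam': array([[ 9.99999659e-01,  9.82896326e-05, -8.19918025e-04,
        -1.18093263e-03],
       [-1.43252484e-04, -9.57189806e-01, -2.89460973e-01,
        -8.06090289e-02],
       [-8.13268188e-04,  2.89460992e-01, -9.57189465e-01,
         2.03644025e-02],
       [ 0.00000000e+00,  0.00000000e+00,  0.00000000e+00,
         1.00000000e+00]])}
```

View pics/scene0.png

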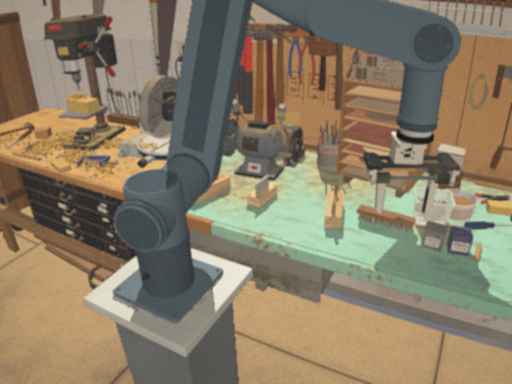

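View pics/side0.png

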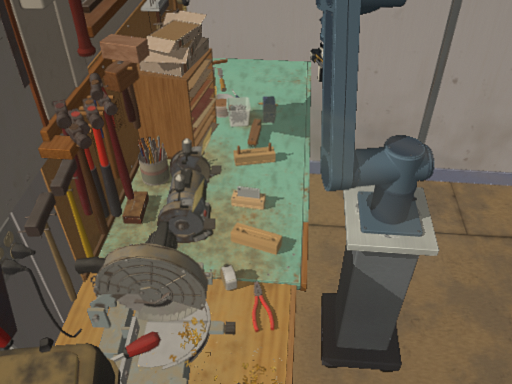

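View pics/wrist0.png

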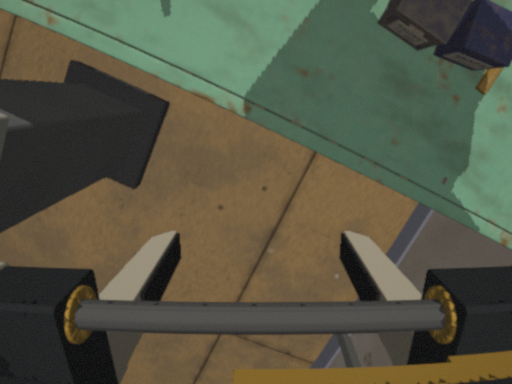

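```bash
cat > h.py <<'E'
import numpy as np,cv2
from workcell import get_obs,get_image
from scipy.spatial.transform import Rotation as R
def crop(name,img,x0,y0,x1,y1,s):
    c=img[y0:y1,x0:x1,::-1]; cv2.imwrite(f"pics/{name}.png",cv2.resize(c,None,fx=s,fy=s,interpolation=cv2.INTER_CUBIC))
def K(im): return np.array([[im["fx"],0,im["cx"]],[0,im["fy"],im["cy"]],[0,0,1.]])
def camT(im,o=None):
    if "cam_to_world" in im: return im["cam_to_world"]
    T=np.eye(4);T[:3,:3]=R.from_quat(o["ee_rot"]).as_matrix();T[:3,3]=o["tcp_pos"]
    return T@im["T_tool_cam"]
def pix2w(im,uv,z,o=None):
    T=camT(im,o)
    p=cv2.undistortPoints(np.array(uv,float).reshape(-1,1,2),K(im),im["dist_coeffs"]).reshape(-1,2)
    z=np.broadcast_to(z,(len(p),))
    d=np.c_[p[:,0],-p[:,1],-np.ones(len(p))]@T[:3,:3].T
    return T[:3,3]+d*((z-T[2,3])/d[:,2])[:,None]
def w2pix(im,P,o=None):
    T=np.linalg.inv(camT(im,o)); q=np.atleast_2d(P)@T[:3,:3].T+T[:3,3]
    q=q*[1,-1,-1]
    return cv2.projectPoints(q.reshape(-1,1,3),np.zeros(3),np.zeros(3),K(im),im["dist_coeffs"])[0].reshape(-1,2)
E
python3 - <<'E'
from h import *
im=cv2.imread("pics/side0.png")[:,:,::-1]
crop("sc",im,215,135,295,265,4)
crop("sc1",im,215,135,305,200,8)
crop("sc2",im,215,185,305,255,8)
E
```

```text
(no output)
```

View pics/sc1.png

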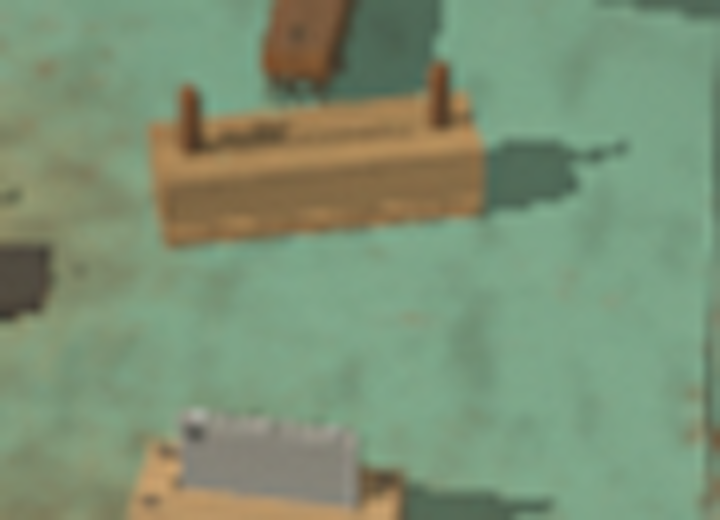

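View pics/sc2.png

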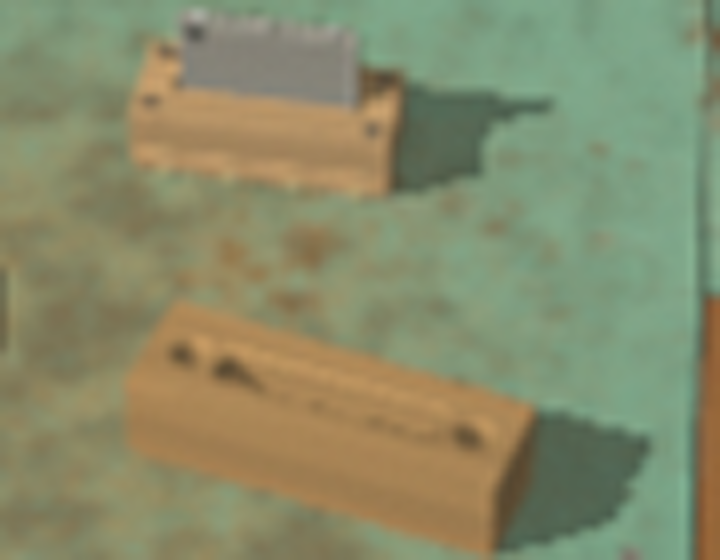

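Run:
```python
from h import *
im=get_image("side")
def c(l,x0,y0): return [(x0+(u+.5)/8-.5,y0+(v+.5)/8-.5) for u,v in l]
def rep(n,p):
    m=p.mean(0); print(n,m[:3].round(4)); print(p.round(3).tolist())
    e=(p[2]-p[1]+p[3]-p[0]);print(' yaw',np.degrees(np.arctan2(e[1],e[0])),[np.linalg.norm(p[i]-p[(i+1)%4]).round(3) for i in range(4)])
rep("bot",pix2w(im,c([(152,125),(165,182),(484,152),(465,95)],215,135),.042))
rep("stand",pix2w(im,c([(150,40),(133,102),(390,138),(402,72)],215,185),.034))
rep("top",pix2w(im,c([(180,303),(132,378),(497,487),(535,408)],215,185),.042))
p=pix2w(im,c([(182,14),(357,32)],215,185),.074);print(p)
p=pix2w(im,c([(190,93),(438,67)],215,135),.079);print(p)
```

```text
bot [ 0.5045 -0.2629  0.042 ]
[[0.587, -0.266, 0.042], [0.575, -0.22, 0.042], [0.422, -0.259, 0.042], [0.434, -0.306, 0.042]]
 yaw -165.64981271711252 [np.float64(0.048), np.float64(0.158), np.float64(0.049), np.float64(0.158)]
stand [ 0.501  -0.0107  0.034 ]
[[0.558, -0.038, 0.034], [0.56, 0.004, 0.034], [0.444, 0.018, 0.034], [0.443, -0.027, 0.034]]
 yaw 173.94094298235458 [np.float64(0.042), np.float64(0.116), np.float64(0.044), np.float64(0.116)]
top [0.4531 0.1813 0.042 ]
[[0.521, 0.136, 0.042], [0.535, 0.181, 0.042], [0.384, 0.226, 0.042], [0.372, 0.182, 0.042]]
 yaw 163.00731060410476 [np.float64(0.047), np.float64(0.158), np.float64(0.046), np.float64(0.157)]
[[ 0.53838684 -0.01064246  0.074     ]
 [ 0.4608882  -0.00563727  0.074     ]]
[[ 0.56421392 -0.24371199  0.079     ]
 [ 0.44624231 -0.27636287  0.079     ]]
```

```bash
cat >> h.py <<'E'
def plan(xyz,a_deg,frac=1.0,pitch=None):
    """row from current pose to tool-down pose with jaw axis at a_deg"""
    o=get_obs();R0=R.from_quat(o["ee_rot"])
    d=R0.inv().apply((np.array(xyz)-o["tcp_pos"])*frac)
    a=np.radians(a_deg);M=np.array([[np.cos(a),np.sin(a),0],[np.sin(a),-np.cos(a),0],[0,0,-1]])
    M=M.T if False else M
    r=(R0.inv()*R.from_matrix(M)).as_rotvec()
    n=np.r_[d/0.2,r/np.radians(45)]
    print("t",round(o["time"],2),"tcp",o["tcp_pos"].round(4),"yaw",round(yaw(o),2),"F",o["force"].round(1),"w",round(o["grip_width"],4))
    print("shift/turn",n.round(4),"mm",(np.linalg.norm(d)*1e3).round(1),"deg",np.degrees(r).round(2))
    return n
def yaw(o):
    x=R.from_quat(o["ee_rot"]).apply([1,0,0]);return np.degrees(np.arctan2(x[1],x[0]))
E
python3 - <<'E'
from h import *
plan([.50,-.01,.40],-95,.5)
E
```

```text
t 0.2 tcp [ 0.2332 -0.498   0.4042] yaw -64.92 F [0.3 0.5 0.1] w 0.093
shift/turn [-8.2220e-01 -1.1214e+00  1.1800e-02  1.0000e-04  1.4000e-03  6.6850e-01] mm 278.1 deg [ 0.    0.06 30.08]
```

```bash
python3 -m inch '-0.7 -0.97 0 0 0 0.4 1; -0.7 -0.97 0 0 0 0.4 1; -0.7 -0.97 0 0 0 0.4 1; -0.7 -0.97 0 0 0 0.4 1; -0.7 -0.97 0 0 0 0.4 1; -0.7 -0.97 0 0 0 0.4 1'
python3 - <<'E'
from h import *
plan([.50,-.01,.38],-95)
E
```

```text
time: 0.8
tcp_pos: [0.3509, -0.285, 0.4048]
ee_rot: [0.751, -0.66, -0.0, -0.001]
force: [0.2, -0.8, 0.3]
grip_width: 0.093
t 0.8 tcp [ 0.3509 -0.285   0.4048] yaw -82.62 F [ 0.2 -0.8  0.3] w 0.093
shift/turn [-1.2676e+00 -9.1580e-01  1.2700e-01 -8.0000e-04  2.3000e-03  2.7510e-01] mm 313.8 deg [-0.04  0.1  12.38]
```

```bash
python3 -m inch '-0.95 -0.69 0.1 0 0 0.275 1; -0.95 -0.69 0.1 0 0 0.275 1; -0.95 -0.69 0.1 0 0 0.275 1; -0.95 -0.69 0.1 0 0 0.275 1; -0.95 -0.69 0.1 0 0 0.275 1; -0.95 -0.69 0.1 0 0 0.275 1'
python3 - <<'E'
from h import *
plan([.50,-.01,.38],-95)
E
```

```text
time: 1.4
tcp_pos: [0.4644, -0.0802, 0.3842]
ee_rot: [-0.676, 0.737, 0.001, 0.001]
force: [-0.7, -1.2, 0.2]
grip_width: 0.0929
t 1.4 tcp [ 0.4644 -0.0802  0.3842] yaw -94.98 F [-0.7 -1.2  0.2] w 0.0929
shift/turn [-0.3653 -0.1469  0.0214  0.0004  0.0021  0.0004] mm 78.9 deg [0.02 0.09 0.02]
```

```bash
python3 -m inch '-0.36 -0.14 0.02 0 0 0 1; -0.36 -0.14 0.02 0 0 0 1; -0.36 -0.14 0.02 0 0 0 1; -0.36 -0.14 0.02 0 0 0 1'
python3 - <<'E'
from h import *
o=get_obs();im=get_image("wrist");import pickle;pickle.dump((o,im),open("w1.pkl","wb"))
crop("w1",im["color"],0,0,512,384,1.5)
plan([.50,-.01,.38],-95)
E
```

```text
time: 1.8
tcp_pos: [0.4976, -0.0154, 0.3805]
ee_rot: [-0.674, 0.739, -0.0, -0.001]
force: [-0.9, -0.8, -0.1]
grip_width: 0.093
t 1.85 tcp [ 0.4974 -0.0157  0.3806] yaw -95.32 F [-0.5 -0.2 -1. ] w 0.0929
shift/turn [-0.0298 -0.0104  0.003   0.0008 -0.0011 -0.007 ] mm 6.3 deg [ 0.04 -0.05 -0.32]
```

View pics/w1.png

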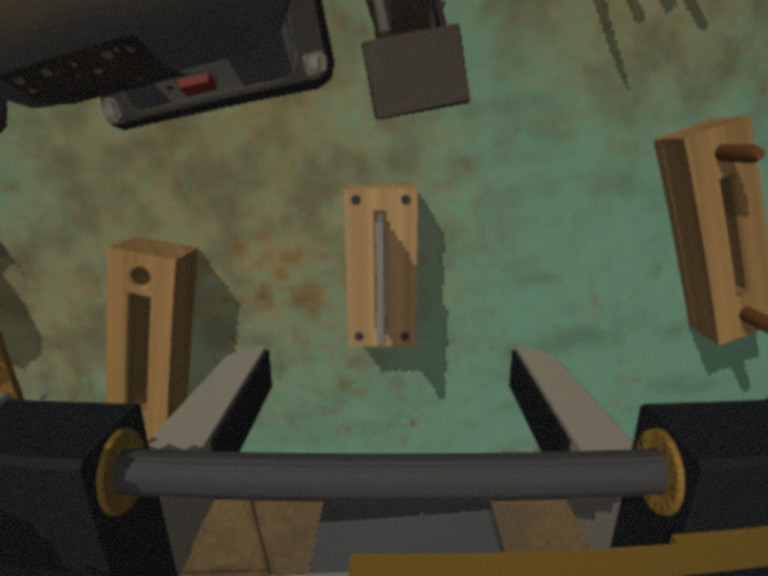

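Run:
```python
from h import *
import pickle;o,im=pickle.load(open("w1.pkl","rb"))
crop("w1a",im["color"],215,110,295,240,5)
crop("w1b",im["color"],425,70,512,235,4)
crop("w1c",im["color"],60,150,140,300,4)
```

```text
(no output)
```

View pics/w1a.png

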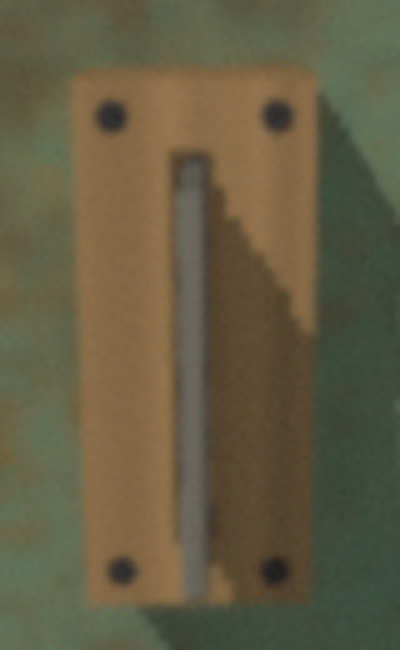

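View pics/w1b.png

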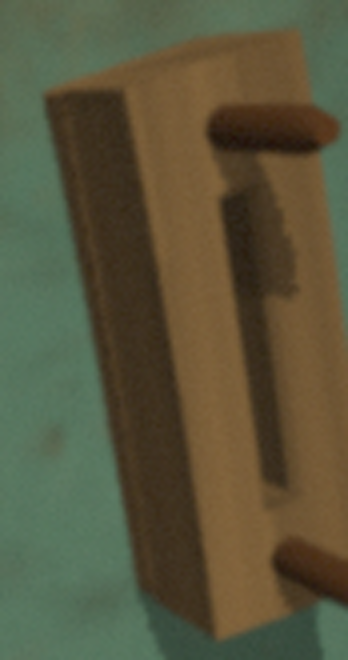

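Run:
```python
from h import *
import pickle;o,im=pickle.load(open("w1.pkl","rb"))
f=lambda l,x0,y0,s:[(x0+(u+.5)/s-.5,y0+(v+.5)/s-.5) for u,v in l]
def yw(p): e=p[0]-p[1]; return np.degrees(np.arctan2(e[1],e[0])),np.linalg.norm(e),p.mean(0)
p=pix2w(im,f([(192,190),(195.5,597)],215,110,5),.074,o);print("scraper",p,yw(p))
p=pix2w(im,f([(72,73),(317,73),(315,603),(90,603)],215,110,5),.034,o);print("stand",p,p.mean(0))
p=pix2w(im,f([(110,117),(278,117),(275,570),(121,571)],215,110,5),.034,o);print("screws",p.mean(0),yw(np.array([p[:2].mean(0),p[2:].mean(0)])))
# bottom slot
p=pix2w(im,f([(125,92),(300,32),(215,640)],425,70,4),.042,o);print("bot corners",p,yw(p[[0,2]]))
p=pix2w(im,f([(240,190),(275,497)],425,70,4),.042,o);print("slot",p,yw(p))
# dowel bases
p=pix2w(im,f([(212,127),(282,557)],425,70,4),.042,o);print("dowels left edges",p,yw(p))
```

```text
scraper [[ 0.53625666 -0.01225968  0.074     ]
 [ 0.45669393 -0.00514517  0.074     ]] (np.float64(-5.109804554068606), np.float64(0.07988017758298711), array([ 0.4964753 , -0.00870243,  0.074     ]))
stand [[ 0.55658105  0.01106588  0.034     ]
 [ 0.55197996 -0.0385481   0.034     ]
 [ 0.43590092 -0.02933145  0.034     ]
 [ 0.44052862  0.02087949  0.034     ]] [ 0.49624764 -0.00898355  0.034     ]
screws [ 0.49577136 -0.00838304  0.034     ] (np.float64(-5.064526637801999), np.float64(0.09969392065890999), array([ 0.49577136, -0.00838304,  0.034     ]))
bot corners [[ 0.57013736 -0.2194956   0.042     ]
 [ 0.58292791 -0.26758584  0.042     ]
 [ 0.41668188 -0.25980372  0.042     ]] (np.float64(14.717404425591443), np.float64(0.15866104924455876), array([ 0.49340962, -0.23964966,  0.042     ]))
slot [[ 0.543785   -0.25329178  0.042     ]
 [ 0.45854812 -0.27295901  0.042     ]] (np.float64(12.992817908791677), np.float64(0.08747642402531224), array([ 0.50116656, -0.26312539,  0.042     ]))
dowels left edges [[ 0.56023164 -0.24408191  0.042     ]
 [ 0.44028658 -0.27765414  0.042     ]] (np.float64(15.636758275226569), np.float64(0.12455486015680446), array([ 0.50025911, -0.26086803,  0.042     ]))
```

Run:
```python
from h import *
plan([.4965,-.0087,.232],-95.1)
```

```text
t 1.85 tcp [ 0.4974 -0.0157  0.3806] yaw -95.32 F [-0.5 -0.2 -1. ] w 0.0929
shift/turn [-0.0352  0.0072  0.743   0.0008 -0.0011 -0.0048] mm 148.8 deg [ 0.04 -0.05 -0.22]
```

```bash
python3 -m inch '0 0 0.6 0 0 0 1; 0 0 0.6 0 0 0 1; 0 0 0.6 0 0 0 1; 0 0 0.6 0 0 0 1; 0 0 0.6 0 0 0 1'
python3 - <<'E'
from h import *
plan([.4965,-.0087,.232],-95.1)
E
```

```text
time: 2.35
tcp_pos: [0.4977, -0.0157, 0.2614]
ee_rot: [-0.673, 0.74, -0.0, -0.0]
force: [-0.2, -1.2, -0.3]
grip_width: 0.0931
t 2.35 tcp [ 0.4977 -0.0157  0.2614] yaw -95.38 F [-0.2 -1.2 -0.3] w 0.0931
shift/turn [-0.0345  0.0095  0.1468 -0.0003 -0.0004 -0.0063] mm 30.2 deg [-0.01 -0.02 -0.28]
```

```bash
python3 -m inch '-0.035 0.01 0.1 0 0 -0.006 1; -0.035 0.01 0.147 0 0 -0.006 1; -0.035 0.01 0.147 0 0 -0.006 1' 30
python3 - <<'E'
from h import *
plan([.4965,-.0087,.232],-95.1)
im=get_image("wrist");crop("w2",im["color"],100,120,420,384,2.4)
E
```

```text
time: 2.65
tcp_pos: [0.4962, -0.0076, 0.2317]
ee_rot: [-0.675, 0.737, -0.0, -0.0]
force: [-0.4, 0.5, 0.0]
grip_width: 0.093
t 2.65 tcp [ 0.4962 -0.0076  0.2317] yaw -95.02 F [-0.4  0.5  0. ] w 0.093
shift/turn [ 0.0052 -0.0018 -0.0017  0.     -0.0002  0.0017] mm 1.2 deg [ 0.   -0.01  0.08]
```

View pics/w2.png

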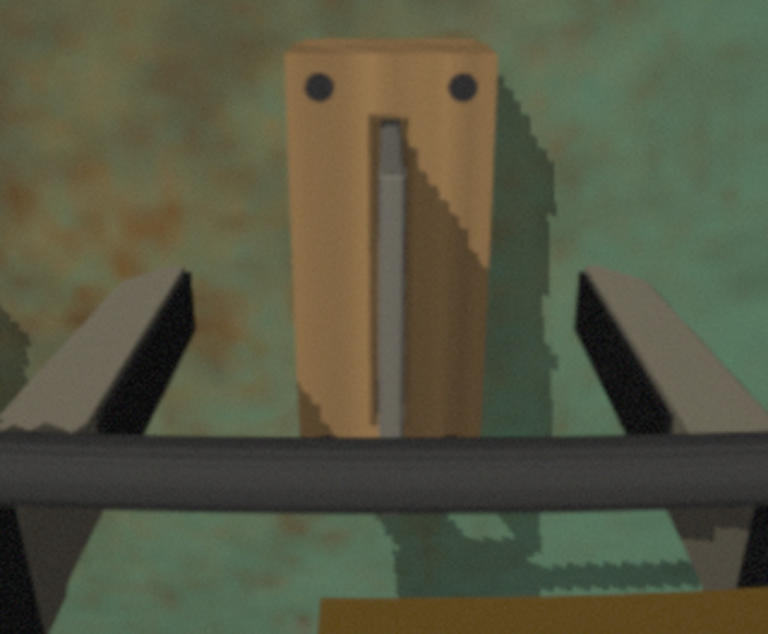

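```bash
python3 -m inch '0.005 0 0 0 0 0 0; 0.005 0 0 0 0 0 0; 0.005 0 0 0 0 0 0; 0.005 0 0 0 0 0 0; 0.005 0 0 0 0 0 0; 0.005 0 0 0 0 0 0; 0.005 0 0 0 0 0 0; 0.005 0 0 0 0 0 0' 35
python3 - <<'E'
from h import *
plan([.4965,-.0087,.30],-95.1)
E
```

```text
time: 3.5
tcp_pos: [0.4961, -0.0082, 0.2313]
ee_rot: [-0.675, 0.737, 0.0, -0.0]
force: [-0.0, 0.5, -0.1]
grip_width: 0.0332
t 3.5 tcp [ 0.4961 -0.0082  0.2313] yaw -95.02 F [-0.   0.5 -0.1] w 0.0332
shift/turn [ 2.100e-03 -2.000e-03 -3.434e-01  1.000e-04  0.000e+00  1.800e-03] mm 68.7 deg [0.01 0.   0.08]
```

```bash
python3 -m inch '0 0 0 0 0 0 0; 0 0 0 0 0 0 0; 0 0 0 0 0 0 0; 0 0 0 0 0 0 0; 0 0 0 0 0 0 0; 0 0 0 0 0 0 0' 35
python3 - <<'E'
from h import *
plan([.4965,-.0087,.30],-95.1)
im=get_image("wrist");crop("w3",im["color"],100,120,420,384,2.4)
E
```

```text
time: 4.1
tcp_pos: [0.4961, -0.0082, 0.2313]
ee_rot: [-0.675, 0.737, 0.0, -0.0]
force: [-0.0, -0.0, 0.7]
grip_width: 0.0048
t 4.1 tcp [ 0.4961 -0.0082  0.2313] yaw -95.02 F [-0.  -0.   0.7] w 0.0048
shift/turn [ 0.0021 -0.002  -0.3433  0.     -0.      0.0018] mm 68.7 deg [ 0.   -0.    0.08]
```

View pics/w3.png

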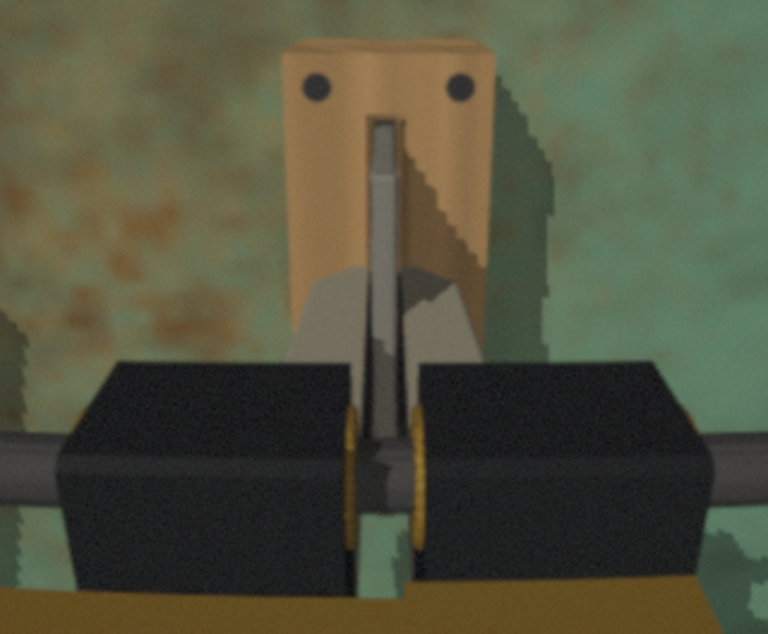

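```bash
python3 -m inch '0 0 -0.2 0 0 0 0; 0 0 -0.4 0 0 0 0; 0 0 -0.65 0 0 0 0; 0 0 -0.8 0 0 0 0; 0 0 -0.8 0 0 0 0; 0 0 -0.8 0 0 0 0'
python3 - <<'E'
from h import *
plan([.502,-.262,.40],-75.3)
E
```

```text
time: 4.75
tcp_pos: [0.4959, -0.0082, 0.3912]
ee_rot: [-0.675, 0.737, -0.0, 0.0]
force: [-0.5, 0.8, -3.4]
grip_width: 0.0048
t 4.75 tcp [ 0.4959 -0.0082  0.3912] yaw -95.02 F [-0.5  0.8 -3.4] w 0.0048
shift/turn [ 1.2616e+00 -1.4170e-01 -4.4000e-02 -4.0000e-04 -2.0000e-04 -4.3820e-01] mm 254.1 deg [-2.000e-02 -1.000e-02 -1.972e+01]
```

```bash
python3 -m inch '0.95 -0.107 -0.04 0 0 -0.438 0; 0.95 -0.107 -0.04 0 0 -0.438 0; 0.95 -0.107 -0.04 0 0 -0.438 0; 0.95 -0.107 -0.04 0 0 -0.438 0; 0.95 -0.107 -0.04 0 0 -0.438 0; 0.95 -0.107 -0.04 0 0 -0.438 0; 0.95 -0.107 -0.04 0 0 -0.438 0'
python3 - <<'E'
from h import *
plan([.502,-.262,.40],-75.3)
import pickle
o=get_obs();im=get_image("wrist");crop("w4",im["color"],0,0,512,384,1.5);pickle.dump((o,im),open("w4.pkl","wb"))
E
```

```text
time: 5.45
tcp_pos: [0.5005, -0.1985, 0.3975]
ee_rot: [0.792, -0.611, -0.002, -0.0]
force: [0.6, 0.6, -1.9]
grip_width: 0.0048
t 5.45 tcp [ 0.5005 -0.1985  0.3975] yaw -75.31 F [ 0.6  0.6 -1.9] w 0.0048
shift/turn [ 3.089e-01  7.310e-02 -1.350e-02  2.900e-03  4.300e-03 -2.000e-04] mm 63.6 deg [ 0.13  0.19 -0.01]
```

View pics/w4.png

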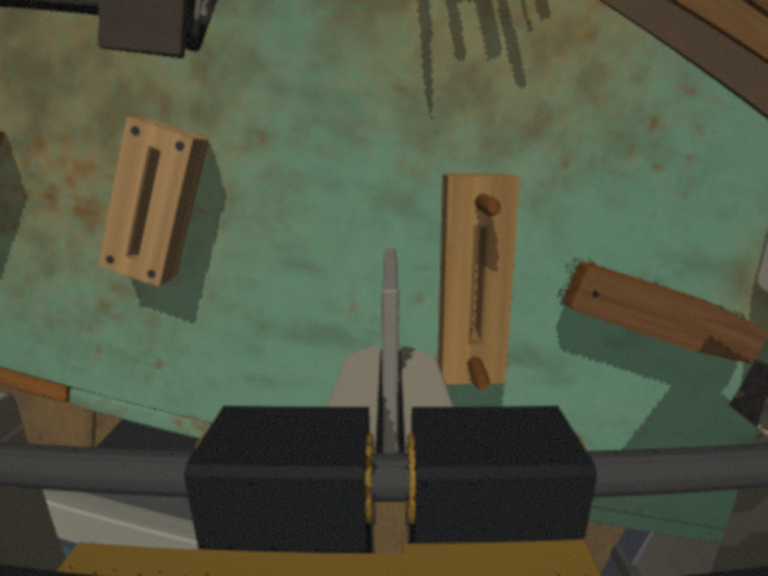

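Run:
```python
from h import *
import pickle;o,im=pickle.load(open("w4.pkl","rb"))
crop("w4a",im["color"],285,108,355,264,5)
```

```text
(no output)
```

View pics/w4a.png

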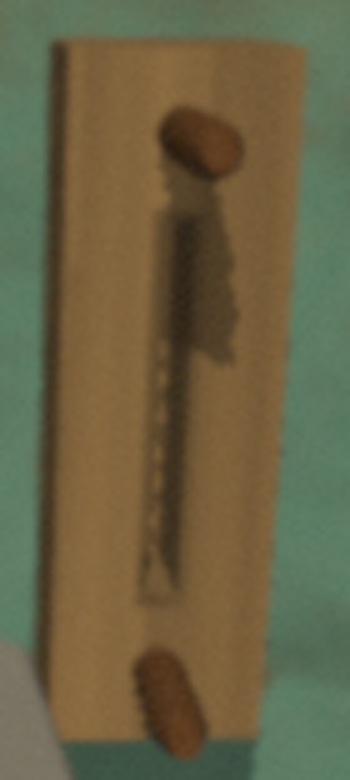

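```bash
cat >> h.py <<'E'
from scipy.optimize import least_squares
def fit(im,o,uv,local,x0):
    local=np.array(local,float)
    def tr(p):
        c,s=np.cos(p[2]),np.sin(p[2]);L=local
        return np.c_[p[0]+c*L[:,0]-s*L[:,1],p[1]+s*L[:,0]+c*L[:,1],L[:,2]]
    f=lambda p:(w2pix(im,tr(p),o)-uv).ravel()
    r=least_squares(f,x0);return r.x[0].round(4),r.x[1].round(4),np.degrees(r.x[2]).round(2),r.fun.reshape(-1,2).round(1).tolist()
E
python3 - <<'E'
from h import *
import pickle;o,im=pickle.load(open("w4.pkl","rb"))
uv=np.array([(65,42),(304,45),(48,740),(258,740),(176,212),(159,604)],float)
uv=np.array([285,108])+(uv+.5)/5-.5
L=[(.08,.025,.042),(.08,-.025,.042),(-.08,.025,.042),(-.08,-.025,.042),(.046,0,.042),(-.046,0,.042)]
print(fit(im,o,uv,L,[.5,-.26,.25]))
print(fit(im,o,uv[:4],L[:4],[.5,-.26,.25]))
# scraper in hand: predicted vs seen
RR=R.from_quat(o["ee_rot"])
for dy in (-.04,.04): print(w2pix(im,o["tcp_pos"]+RR.apply([0,dy,.160]),o)*1.5)
E
```

```text
(np.float64(0.5003), np.float64(-0.2635), np.float64(15.19), [[-0.0, 0.8], [-0.1, 0.2], [-0.1, -0.1], [-0.2, -0.6], [0.4, -0.8], [0.1, 0.5]])
(np.float64(0.5004), np.float64(-0.2636), np.float64(15.16), [[0.1, 0.6], [0.0, 0.0], [-0.1, -0.2], [-0.1, -0.7]])
[[393.04268184 286.62244733]]
[[392.5129856  498.64045907]]
```

Run:
```python
from h import *
plan([.5003,-.2638,.305],-74.85)
```

```text
t 5.5 tcp [ 0.5006 -0.1981  0.398 ] yaw -75.25 F [-0.  -0.1 -1.3] w 0.0048
shift/turn [ 0.3186  0.0842  0.4642  0.0022  0.0033 -0.009 ] mm 113.9 deg [ 0.1   0.15 -0.4 ]
```

```bash
python3 -m inch '0.2 0.05 0 0 0 -0.009 0; 0.318 0.084 0 0 0 -0.009 0; 0.318 0.084 0.15 0 0 -0.009 0; 0.318 0.084 0.35 0 0 -0.009 0; 0.318 0.084 0.46 0 0 -0.009 0;  0.318 0.084 0.46 0 0 -0.009 0; 0.318 0.084 0.46 0 0 -0.009 0'
python3 - <<'E'
from h import *
plan([.5003,-.2638,.265],-74.85)
import pickle
o=get_obs();im=get_image("wrist");crop("w5",im["color"],150,80,400,384,2);pickle.dump((o,im),open("w5.pkl","wb"))
E
```

```text
time: 6.2
tcp_pos: [0.5011, -0.264, 0.3077]
ee_rot: [0.794, -0.607, -0.0, -0.0]
force: [0.1, -0.3, -1.4]
grip_width: 0.0047
t 6.2 tcp [ 0.5011 -0.264   0.3077] yaw -74.8 F [ 0.1 -0.3 -1.4] w 0.0047
shift/turn [-2.100e-03  3.800e-03  2.133e-01  2.000e-04  6.000e-04  1.000e-03] mm 42.7 deg [0.01 0.03 0.05]
```

View pics/w5.png

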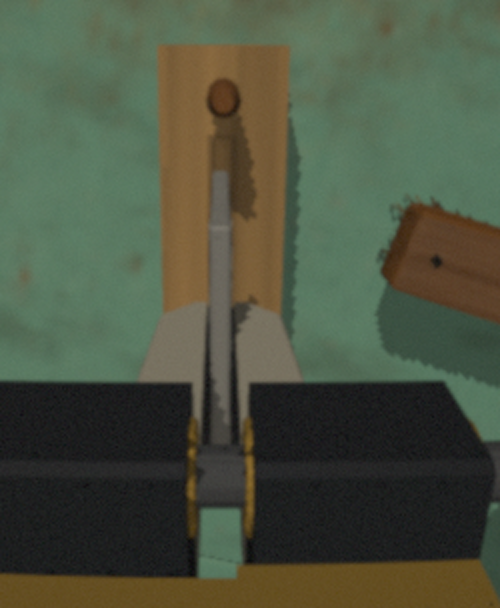

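Run:
```python
from h import *
import pickle;o,im=pickle.load(open("w5.pkl","rb"))
crop("w5a",im["color"],222,95,302,245,5)
```

```text
(no output)
```

View pics/w5a.png

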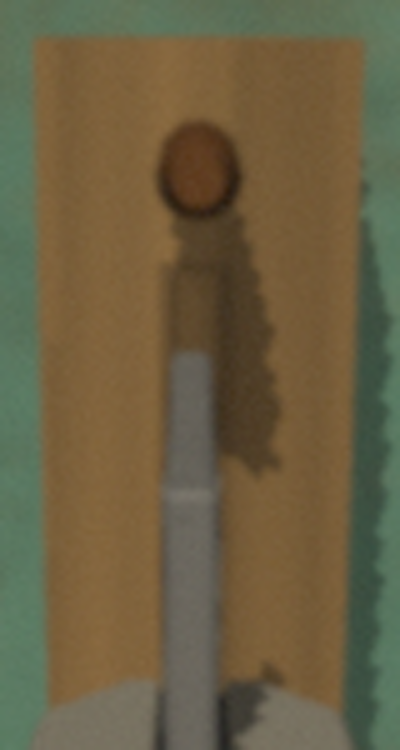

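Run:
```python
from h import *
import pickle;o,im=pickle.load(open("w5.pkl","rb"))
g=lambda l:np.array([222,95])+(np.array(l,float)+.5)/5-.5
RR=R.from_quat(o["ee_rot"])
z0=o["tcp_pos"][2]-.2313+.012
for n,uv,z in [("scr top end",(191,490),z0+.062),("scr bot end",(191.5,352),z0),("block end",(200,38),.042),("slot end",(195.5,262),.042)]:
    p=pix2w(im,g([uv]),z,o)[0]; print(n,(RR.inv().apply(p-o["tcp_pos"])*1e3).round(1))
```

```text
scr top end [ -1.  -40.1 157.3]
scr bot end [ -0.9 -40.3 219.3]
block end [  0.4 -79.  265.7]
slot end [ -0.3 -45.2 265.7]
```

```bash
python3 -m inch '0.0065 0.005 0 0 0 0 0; 0.0065 0.005 0.1 0 0 0 0; 0.0065 0.005 0.2 0 0 0 0; 0.0065 0.005 0.21 0 0 0 0; 0.0065 0.005 0.21 0 0 0 0'
python3 - <<'E'
from h import *
plan([.5003,-.2638,.2313],-74.85)
import pickle
o=get_obs();im=get_image("wrist");crop("w6",im["color"],200,80,320,240,5);pickle.dump((o,im),open("w6.pkl","wb"))
E
```

```text
time: 6.75
tcp_pos: [0.5003, -0.2668, 0.2661]
ee_rot: [0.794, -0.608, 0.0, 0.0]
force: [-0.1, 0.0, -1.8]
grip_width: 0.005
t 6.75 tcp [ 0.5003 -0.2668  0.2661] yaw -74.9 F [-0.1  0.  -1.8] w 0.005
shift/turn [-0.0146 -0.0039  0.1742 -0.0005 -0.0007 -0.0011] mm 35.0 deg [-0.02 -0.03 -0.05]
```

View pics/w6.png

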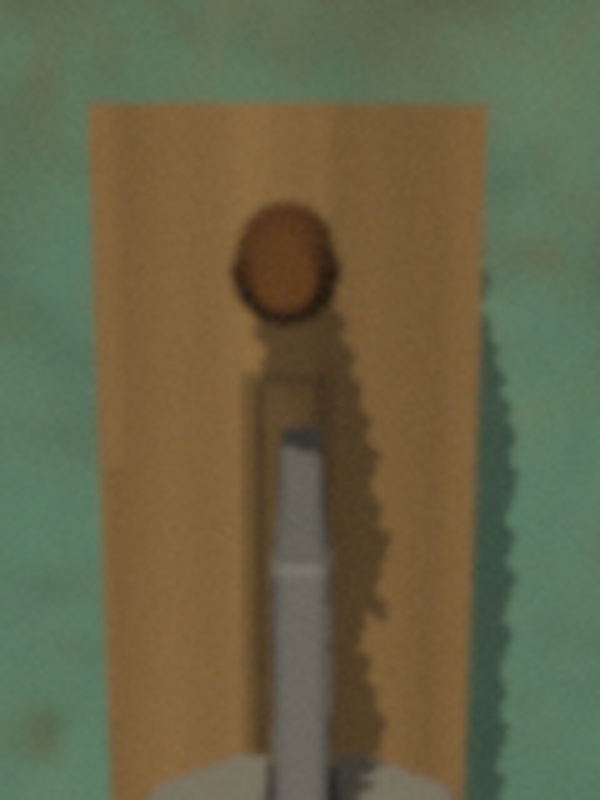

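```bash
python3 -m inch '-0.0075 0 0 0 0 0 0; -0.0075 0 0 0 0 0 0; -0.0075 0 0 0 0 0 0'
python3 - <<'E'
from h import *
plan([.5003,-.2638,.2313],-74.85)
import pickle
o=get_obs();im=get_image("wrist");crop("w7",im["color"],200,80,320,240,5);pickle.dump((o,im),open("w7.pkl","wb"))
E
```

```text
time: 7.1
tcp_pos: [0.4999, -0.2653, 0.2661]
ee_rot: [0.794, -0.608, 0.001, 0.0]
force: [-1.1, 0.5, -1.7]
grip_width: 0.0045
t 7.1 tcp [ 0.4999 -0.2653  0.2661] yaw -74.9 F [-1.1  0.5 -1.7] w 0.0045
shift/turn [-0.0069 -0.004   0.1739 -0.0009 -0.0013 -0.0011] mm 34.8 deg [-0.04 -0.06 -0.05]
```

View pics/w7.png

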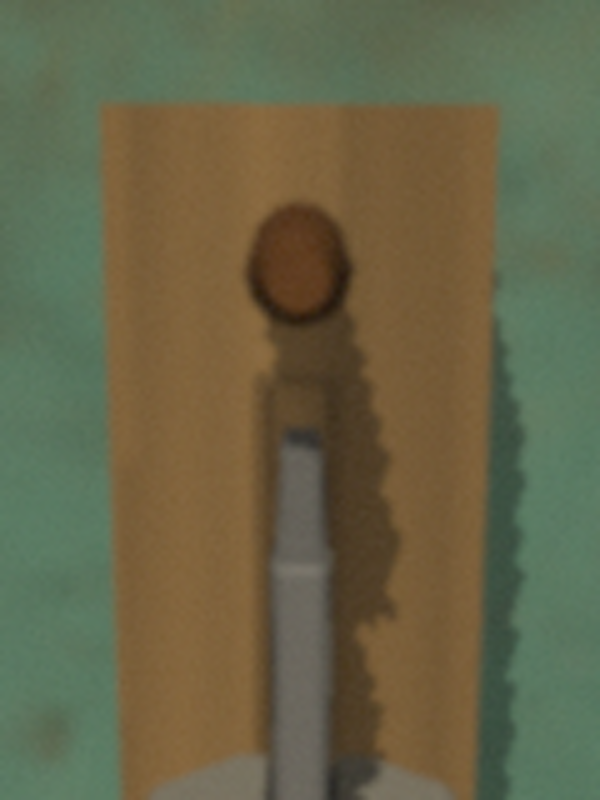

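```bash
python3 -m inch '0 0 0.04 0 0 0 0; 0 0 0.07 0 0 0 0; 0 0 0.1 0 0 0 0; 0 0 0.13 0 0 0 0; 0 0 0.15 0 0 0 0; 0 0 0.165 0 0 0 0; 0 0 0.165 0 0 0 0'
python3 - <<'E'
from h import *
plan([.5003,-.2638,.2313],-74.85)
E
```

```text
time: 7.85
tcp_pos: [0.4997, -0.2652, 0.2321]
ee_rot: [0.794, -0.608, -0.0, 0.0]
force: [0.5, -0.7, -1.8]
grip_width: 0.0049
t 7.85 tcp [ 0.4997 -0.2652  0.2321] yaw -74.9 F [ 0.5 -0.7 -1.8] w 0.0049
shift/turn [-0.0061 -0.0049  0.0042  0.0004  0.0004 -0.0012] mm 1.8 deg [ 0.02  0.02 -0.05]
```

```bash
python3 -m inch '0 0 0.003 0 0 0 0; 0 0 0.006 0 0 0 0; 0 0 0.008 0 0 0 0; 0 0 0.008 0 0 0 0'
python3 - <<'E'
from h import *
plan([.5003,-.2638,.2313],-74.85)
E
```

```text
time: 8.25
tcp_pos: [0.4998, -0.2653, 0.2317]
ee_rot: [0.794, -0.608, 0.0, 0.0]
force: [-1.8, 1.4, 4.9]
grip_width: 0.0049
t 8.25 tcp [ 0.4998 -0.2653  0.2317] yaw -74.9 F [-1.8  1.4  4.9] w 0.0049
shift/turn [-0.0065 -0.0042  0.002  -0.0008 -0.001  -0.0012] mm 1.6 deg [-0.03 -0.05 -0.05]
```

```bash
python3 -m inch '0 0 0 0 0 0 0.35; 0 0 0 0 0 0 0.35; 0 0 0 0 0 0 0.35; 0 0 0 0 0 0 0.35; 0 0 0 0 0 0 0.35; 0 0 0 0 0 0 0.35' && python3 -m inch '0 0 -0.2 0 0 0 0.35; 0 0 -0.45 0 0 0 0.35; 0 0 -0.7 0 0 0 0.35; 0 0 -0.9 0 0 0 0.35; 0 0 -0.9 0 0 0 0.35'
python3 - <<'E'
from h import *
import pickle
o=get_obs();im=get_image("wrist");crop("w8",im["color"],0,0,512,384,1.5);pickle.dump((o,im),open("w8.pkl","wb"))
plan([.453,.181,.40],-107)
crop("w8a",im["color"],190,80,330,280,4)
E
```

```text
time: 8.85
tcp_pos: [0.4997, -0.2653, 0.2307]
ee_rot: [0.794, -0.608, -0.0, -0.0]
force: [-0.0, 0.8, -0.4]
grip_width: 0.0326
time: 9.35
tcp_pos: [0.5007, -0.2659, 0.4177]
ee_rot: [0.794, -0.608, 0.006, 0.0]
force: [-0.4, -0.1, -0.1]
grip_width: 0.0327
t 9.4 tcp [ 0.5001 -0.2655  0.4142] yaw -74.9 F [-0.4  0.4 -0.5] w 0.0329
shift/turn [-2.2173 -0.3537  0.0595 -0.0073 -0.0058  0.7133] mm 449.2 deg [-0.33 -0.26 32.1 ]
```

View pics/w8.png

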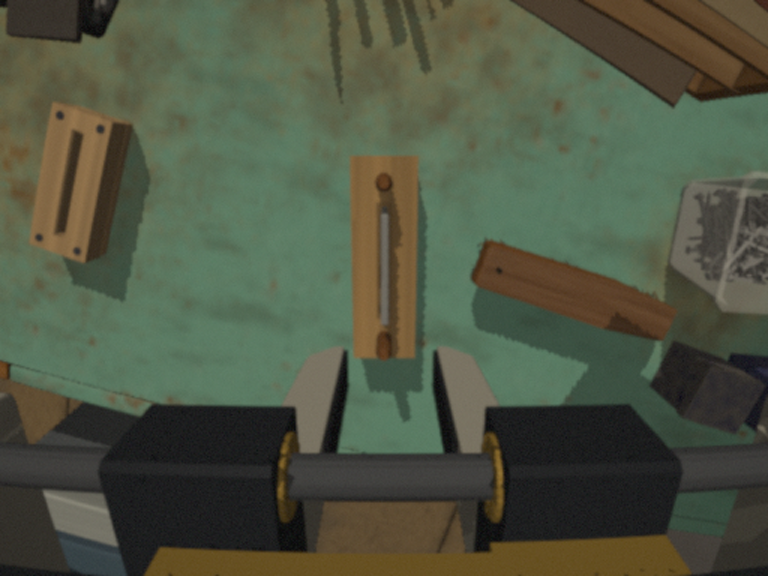

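View pics/w8a.png

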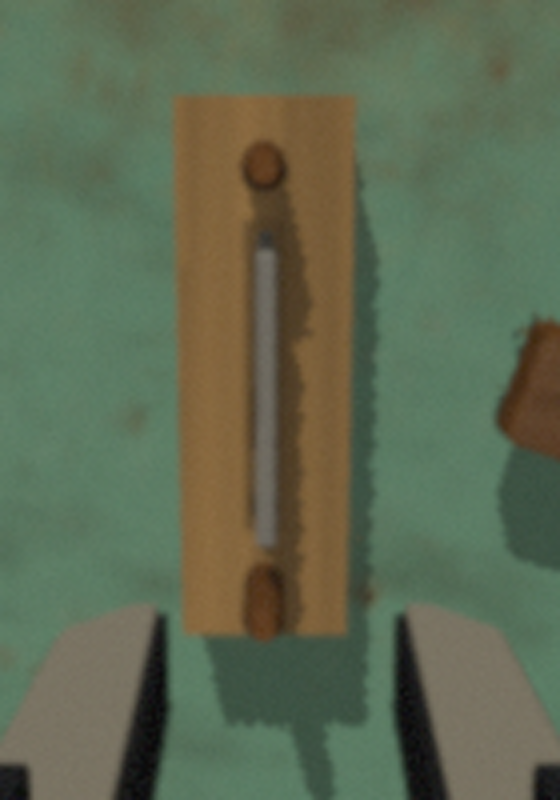

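```bash
python3 - <<'E'
from h import *
import pickle;o,im=pickle.load(open("w8.pkl","rb"))
g=lambda l:np.array([190,80])+(np.array(l,float)+.5)/4-.5
L=[(.08,.025,.042),(.08,-.025,.042),(-.08,.025,.042),(-.08,-.025,.042)]
print(fit(im,o,g([(175,97),(356,97),(185,635),(348,635)]),L,[.5,-.26,.25]))
for z in (.071,.074,.077):
  p=pix2w(im,g([(267,248),(265,545)]),z,o);print(z,p.mean(0),np.linalg.norm(p[0]-p[1]))
E
python3 -m inch '-0.96 -0.15 0 0 0 0.35 1; -0.96 -0.15 0 0 0 0.35 1; -0.96 -0.15 0 0 0 0.35 1; -0.96 -0.15 0 0 0 0.35 1; -0.96 -0.15 0 0 0 0.35 1; -0.96 -0.15 0 0 0 0.35 1'
python3 - <<'E'
from h import *
plan([.453,.181,.40],-107)
E
```

```text
(np.float64(0.5), np.float64(-0.2647), np.float64(15.03), [[-0.3, -0.2], [0.3, -0.2], [0.0, 0.3], [-0.0, 0.2]])
0.071 [ 0.50121337 -0.26439964  0.071     ] 0.08144237363795763
0.074 [ 0.50191995 -0.26421255  0.074     ] 0.08069500377098836
0.077 [ 0.50262654 -0.26402546  0.077     ] 0.07994763390401917
time: 10.0
tcp_pos: [0.4783, -0.0711, 0.4095]
ee_rot: [-0.704, 0.71, 0.001, -0.001]
force: [0.6, 0.1, 0.4]
grip_width: 0.0761
t 10.0 tcp [ 0.4783 -0.0711  0.4095] yaw -90.51 F [0.6 0.1 0.4] w 0.0761
shift/turn [-1.2592e+00  1.3760e-01  4.8300e-02  2.7000e-03  1.0000e-04  3.6650e-01] mm 253.5 deg [1.200e-01 1.000e-02 1.649e+01]
```

```bash
python3 -m inch '-0.9 0.1 0.03 0 0 0.367 1; -0.9 0.1 0.03 0 0 0.367 1; -0.9 0.1 0.03 0 0 0.367 1; -0.9 0.1 0.03 0 0 0.367 1; -0.9 0.1 0.03 0 0 0.367 1; -0.9 0.1 0.03 0 0 0.367 1'
python3 - <<'E'
from h import *
plan([.453,.181,.40],-107)
E
```

```text
time: 10.6
tcp_pos: [0.4612, 0.1078, 0.4039]
ee_rot: [-0.594, 0.804, 0.0, -0.001]
force: [0.4, -0.3, 0.5]
grip_width: 0.0931
t 10.6 tcp [0.4612 0.1078 0.4039] yaw -107.1 F [ 0.4 -0.3  0.5] w 0.0931
shift/turn [-0.3379  0.1466  0.0194  0.0012 -0.0015 -0.0023] mm 73.8 deg [ 0.05 -0.07 -0.1 ]
```

```bash
python3 -m inch '-0.33 0.14 0.0 0 0 0 1; -0.33 0.14 0.0 0 0 0 1; -0.33 0.14 0.0 0 0 0 1; -0.33 0.14 0.0 0 0 0 1; -0.33 0.14 0.0 0 0 0 1'
python3 - <<'E'
from h import *
import pickle
o=get_obs();im=get_image("wrist");crop("w9",im["color"],0,0,512,384,1.5);pickle.dump((o,im),open("w9.pkl","wb"))
plan([.453,.181,.40],-107)
crop("w9a",im["color"],200,90,310,275,4)
E
```

```text
time: 11.1
tcp_pos: [0.4541, 0.1777, 0.4045]
ee_rot: [-0.593, 0.805, -0.0, -0.0]
force: [0.1, -0.1, 0.2]
grip_width: 0.0929
t 11.15 tcp [0.454  0.1778 0.4046] yaw -107.3 F [-0.1 -1.   0.2] w 0.0931
shift/turn [-0.0136  0.0095  0.0229  0.     -0.0009 -0.0066] mm 5.7 deg [ 0.   -0.04 -0.3 ]
```

View pics/w9.png

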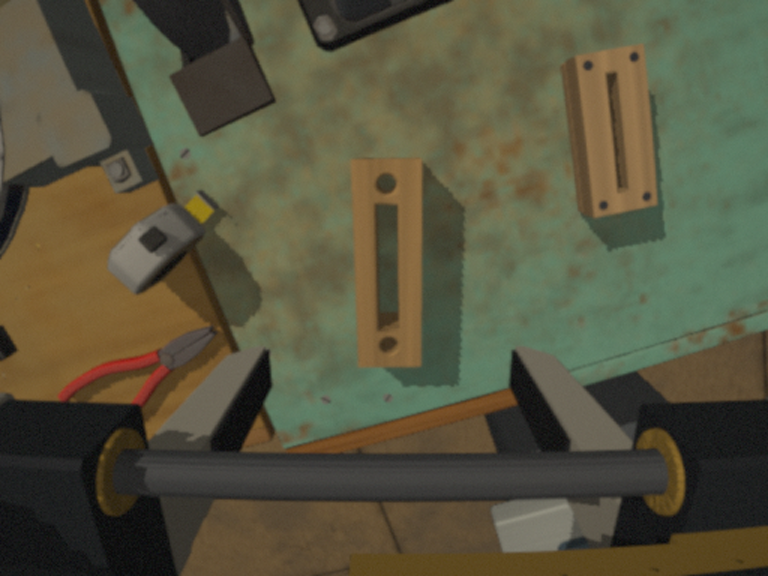

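View pics/w9a.png

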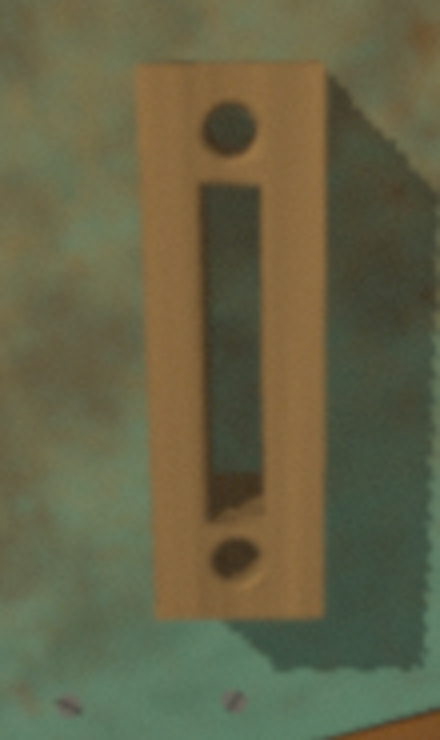

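Run:
```python
from h import *
import pickle;o,im=pickle.load(open("w9.pkl","rb"))
g=lambda l:np.array([200,90])+(np.array(l,float)+.5)/4-.5
L=[(.08,.025,.042),(.08,-.025,.042),(-.08,.025,.042),(-.08,-.025,.042),(.062,0,.042),(-.062,0,.042)]
r=fit(im,o,g([(136,61),(326,61),(156,619),(324,618),(230,129),(235,559)]),L,[.45,.18,-.28]);print(r)
plan([r[0],r[1],.26],r[2]-90);plan([r[0],r[1],.194],r[2]-90)
```

```text
(np.float64(0.4504), np.float64(0.1809), np.float64(-16.57), [[-0.2, 0.2], [-0.1, -0.4], [-0.4, -0.2], [-0.4, -0.5], [0.4, 0.2], [0.7, 0.6]])
t 11.15 tcp [0.454  0.1778 0.4046] yaw -107.3 F [-0.1 -1.   0.2] w 0.0931
shift/turn [-0.0097  0.0218  0.7229  0.     -0.0009 -0.0162] mm 144.7 deg [ 0.   -0.04 -0.73]
t 11.15 tcp [0.454  0.1778 0.4046] yaw -107.3 F [-0.1 -1.   0.2] w 0.0931
shift/turn [-9.9000e-03  2.1800e-02  1.0529e+00  0.0000e+00 -9.0000e-04 -1.6200e-02] mm 210.6 deg [ 0.   -0.04 -0.73]
```

```bash
python3 -m inch '-0.004 0.022 0.2 0 0 -0.016 1; -0.004 0.022 0.45 0 0 -0.016 1; -0.004 0.022 0.7 0 0 -0.016 1; -0.004 0.022 0.85 0 0 -0.016 1; -0.004 0.022 0.9 0 0 -0.016 1; -0.004 0.022 0.9 0 0 -0.016 1; -0.004 0.022 0.9 0 0 -0.016 1'
python3 - <<'E'
from h import *
plan([.4504,.1798,.194],-106.57)
E
```

```text
time: 11.85
tcp_pos: [0.4506, 0.1813, 0.2262]
ee_rot: [-0.598, 0.801, -0.001, 0.001]
force: [-0.5, 0.7, -0.1]
grip_width: 0.0931
t 11.85 tcp [0.4506 0.1813 0.2262] yaw -106.49 F [-0.5  0.7 -0.1] w 0.0931
shift/turn [ 0.0075 -0.0009  0.1607 -0.0029  0.0013  0.0018] mm 32.2 deg [-0.13  0.06  0.08]
```

```bash
python3 -m inch '0.0075 0 0.1 0 0 0 1; 0.0075 0 0.155 0 0 0 1; 0.0075 0 0.155 0 0 0 1; 0.0075 0 0.155 0 0 0 0.4; 0.0075 0 0.155 0 0 0 0.4; 0.0075 0 0.155 0 0 0 0.4; 0.0075 0 0.155 0 0 0 0.4; 0.0075 0 0.155 0 0 0 0.4; 0.0075 0 0.155 0 0 0 0.4; 0.0075 0 0.155 0 0 0 0.4' 40
python3 - <<'E'
from h import *
plan([.4504,.1798,.194],-106.57)
im=get_image("wrist");crop("w10",im["color"],80,60,440,384,1.8)
E
```

```text
time: 12.85
tcp_pos: [0.4491, 0.1802, 0.1939]
ee_rot: [-0.599, 0.801, -0.0, 0.0]
force: [0.1, 0.8, 2.0]
grip_width: 0.0498
t 12.85 tcp [0.4491 0.1802 0.1939] yaw -106.45 F [0.1 0.8 2. ] w 0.0498
shift/turn [-0.0001 -0.0067 -0.0007 -0.0002  0.0002  0.0026] mm 1.4 deg [-0.01  0.01  0.12]
```

View pics/w10.png

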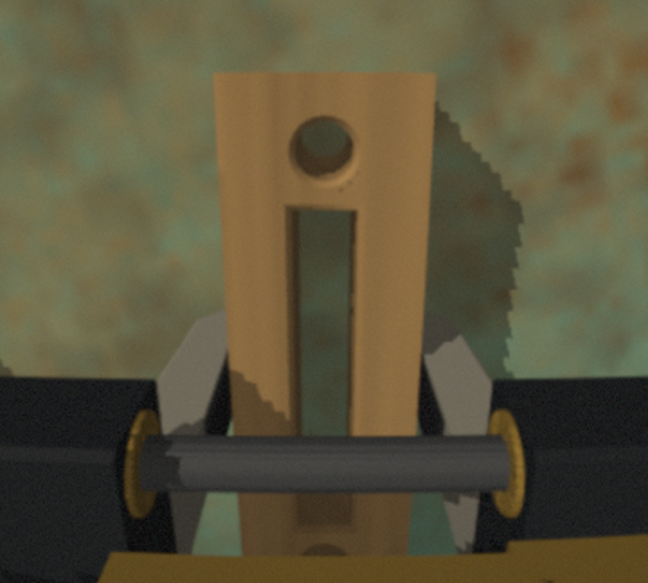

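```bash
python3 -m inch '0 0 -0.1 0 0 0 0; 0 0 -0.3 0 0 0 0; 0 0 -0.55 0 0 0 0; 0 0 -0.8 0 0 0 0; 0 0 -0.9 0 0 0 0;  0 0 -0.9 0 0 0 0;  0 0 -0.9 0 0 0 0' 45
python3 - <<'E'
from h import *
import pickle
o=get_obs();im=get_image("wrist");pickle.dump((o,im),open("w11.pkl","wb"))
crop("w11",im["color"],180,80,340,260,4)
plan([.50,-.265,.38],-75)
E
```

```text
time: 13.6
tcp_pos: [0.4486, 0.18, 0.3727]
ee_rot: [-0.599, 0.801, 0.0, -0.001]
force: [-0.6, 0.3, -2.4]
grip_width: 0.0497
t 13.65 tcp [0.4483 0.18   0.3718] yaw -106.46 F [ 0.5 -0.4 -2.4] w 0.0496
shift/turn [ 2.0606e+00 -8.7790e-01 -4.0800e-02  4.4000e-03 -7.0000e-04 -6.9910e-01] mm 448.1 deg [ 2.000e-01 -3.000e-02 -3.146e+01]
```

View pics/w11.png

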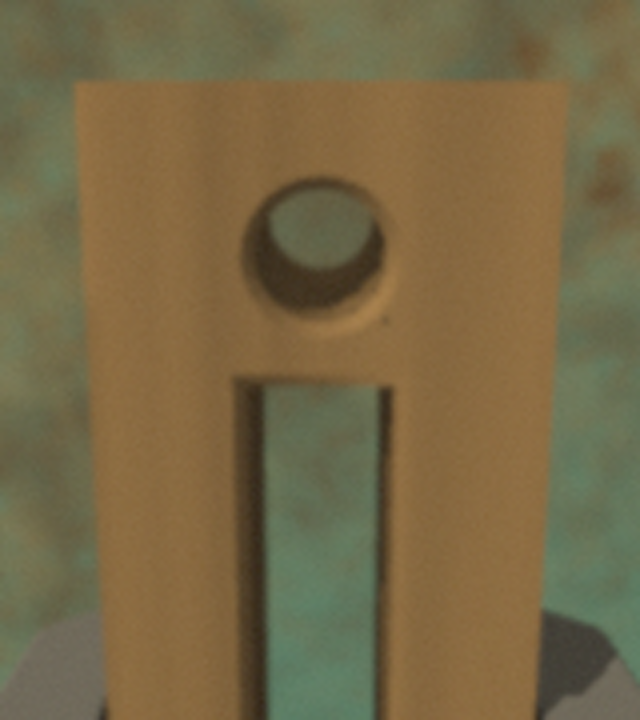

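```bash
python3 - <<'E'
from h import *
import pickle;o,im=pickle.load(open("w11.pkl","rb"))
g=lambda l:np.array([180,80])+(np.array(l,float)+.5)/4-.5
RR=R.from_quat(o["ee_rot"])
z=o["tcp_pos"][2]-.1939+.042
for uv in [(77,82),(568,82),(321,255),(314,384)]:
    p=pix2w(im,g([uv]),z,o)[0]; print((RR.inv().apply(p-o["tcp_pos"])*1e3).round(1))
E
python3 -m inch '0.95 -0.4 -0.03 0 0 -0.35 0; 0.95 -0.4 -0.03 0 0 -0.35 0; 0.95 -0.4 -0.03 0 0 -0.35 0; 0.95 -0.4 -0.03 0 0 -0.35 0; 0.95 -0.4 -0.03 0 0 -0.35 0; 0.95 -0.4 -0.03 0 0 -0.35 0'
python3 - <<'E'
from h import *
plan([.50,-.265,.38],-75)
E
```

```text
[-25.3 -80.1 151.8]
[ 24.3 -80.1 151.8]
[ -0.6 -62.6 151.8]
[ -1.4 -48.8 151.8]
time: 14.25
tcp_pos: [0.4719, -0.0275, 0.3773]
ee_rot: [-0.701, 0.713, 0.002, -0.001]
force: [0.1, 0.8, -1.6]
grip_width: 0.0496
t 14.25 tcp [ 0.4719 -0.0275  0.3773] yaw -90.96 F [ 0.1  0.8 -1.6] w 0.0496
shift/turn [ 1.1852 -0.1603 -0.015   0.0055  0.0013 -0.3546] mm 239.2 deg [  0.25   0.06 -15.96]
```

```bash
python3 -m inch '0.9 -0.12 0 0 0 -0.354 0; 0.9 -0.12 0 0 0 -0.354 0; 0.9 -0.12 0 0 0 -0.354 0; 0.9 -0.12 0 0 0 -0.354 0; 0.9 -0.12 0 0 0 -0.354 0; 0.9 -0.12 0 0 0 -0.354 0'
python3 - <<'E'
from h import *
plan([.50,-.265,.38],-75)
E
```

```text
time: 14.85
tcp_pos: [0.4936, -0.2047, 0.3775]
ee_rot: [0.794, -0.608, -0.002, -0.0]
force: [-0.1, 0.9, -1.0]
grip_width: 0.0497
t 14.85 tcp [ 0.4936 -0.2047  0.3775] yaw -74.85 F [-0.1  0.9 -1. ] w 0.0497
shift/turn [ 0.2996  0.0479 -0.0135  0.0032  0.0052  0.0034] mm 60.7 deg [0.14 0.24 0.15]
```

```bash
python3 -m inch '0.2 0.03 0 0 0 0 0; 0.3 0.048 0.05 0 0 0.003 0; 0.3 0.048 0.2 0 0 0.003 0; 0.3 0.048 0.33 0 0 0.003 0; 0.3 0.048 0.35 0 0 0.003 0; 0.3 0.048 0.35 0 0 0.003 0; 0.3 0.048 0.35 0 0 0.003 0; 0.3 0.048 0.35 0 0 0.003 0'
python3 - <<'E'
from h import *
plan([.50,-.265,.30],-75)
import pickle
o=get_obs();im=get_image("wrist");pickle.dump((o,im),open("w12.pkl","wb"))
crop("w12",im["color"],180,80,340,260,4)
im=get_image("side");crop("s12",im["color"],200,60,340,200,5)
E
```

```text
time: 15.65
tcp_pos: [0.5008, -0.2654, 0.3112]
ee_rot: [0.794, -0.608, 0.001, -0.0]
force: [1.2, -0.5, -1.2]
grip_width: 0.0501
t 15.65 tcp [ 0.5008 -0.2654  0.3112] yaw -74.88 F [ 1.2 -0.5 -1.2] w 0.0501
shift/turn [-0.0029  0.0035  0.0562 -0.0021 -0.0027  0.0027] mm 11.3 deg [-0.09 -0.12  0.12]
```

View pics/w12.png

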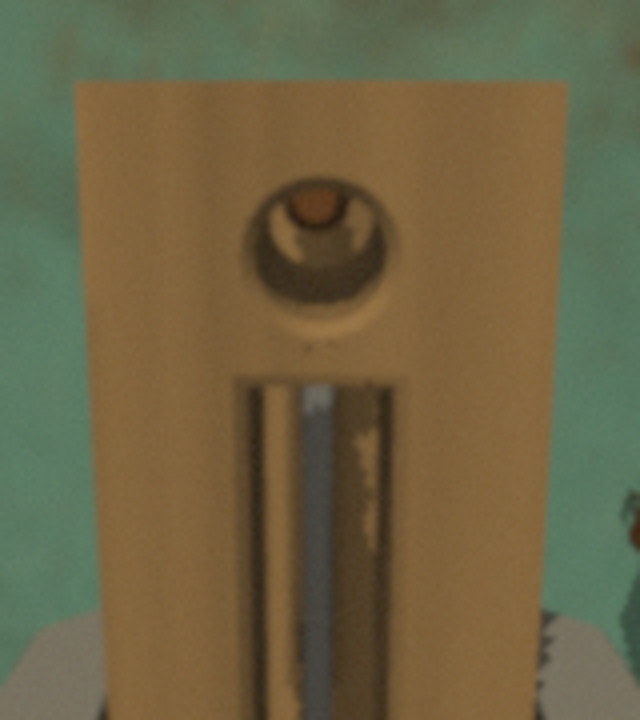

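View pics/s12.png

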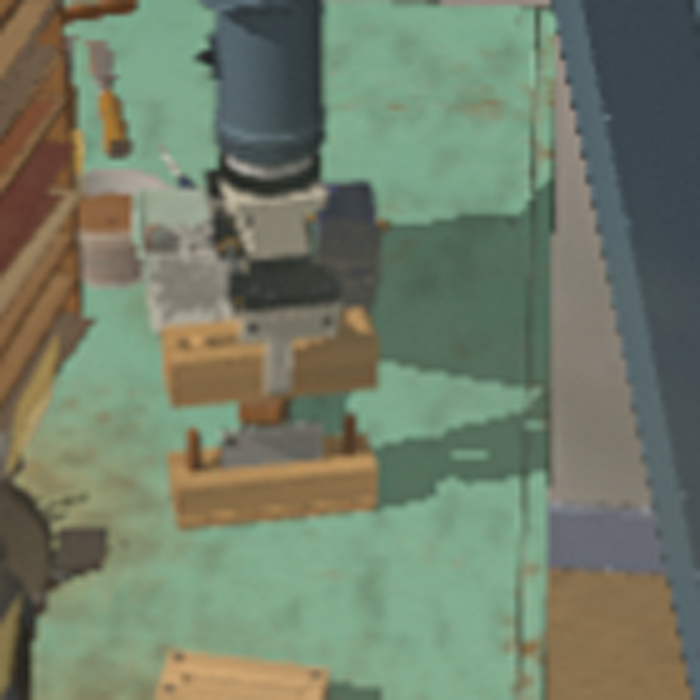

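Run:
```python
from h import *
import pickle;o,im=pickle.load(open("w12.pkl","rb"))
RR=R.from_quat(o["ee_rot"]);t=np.linspace(0,2*np.pi,180)
h=lambda uv:((uv-[180,80]+.5)*4-.5)
def circ(p,r): 
    # p in tool
    P=np.c_[p[0]+r*np.cos(t),p[1]+r*np.sin(t),np.full(180,p[2])]
    q=h(w2pix(im,o["tcp_pos"]+RR.apply(P),o));return q.min(0).round(0),q.max(0).round(0)
print("hole top",circ((0,-.062,.152),.0085),circ((0,-.062,.1535),.007))
print("hole bot",circ((0,-.062,.1925),.007))
zt=o["tcp_pos"][2]
for dy in (-.002,-.001,0,.001,.002):
    print(dy,"tip",circ((0,-.062+dy,zt-.079),.0035),"shoulder",circ((0,-.062+dy,zt-.072),.006),"base",circ((0,-.062+dy,zt-.042),.006))
```

```text
hole top (array([249., 182.]), array([412., 345.])) (array([264., 196.]), array([397., 328.]))
hole bot (array([276., 170.]), array([380., 274.]))
-0.002 tip (array([306., 163.]), array([348., 206.])) shoulder (array([291., 146.]), array([362., 217.])) base (array([295., 138.]), array([357., 201.]))
-0.001 tip (array([306., 170.]), array([348., 212.])) shoulder (array([291., 152.]), array([362., 223.])) base (array([295., 144.]), array([357., 206.]))
0 tip (array([306., 176.]), array([348., 218.])) shoulder (array([291., 158.]), array([362., 229.])) base (array([295., 149.]), array([357., 212.]))
0.001 tip (array([306., 182.]), array([348., 224.])) shoulder (array([291., 164.]), array([361., 235.])) base (array([295., 154.]), array([357., 217.]))
0.002 tip (array([306., 188.]), array([348., 230.])) shoulder (array([291., 170.]), array([361., 240.])) base (array([295., 159.]), array([357., 222.]))
```

```bash
python3 -m inch '-0.002 0.003 0.05 0 0 0.002 0; -0.002 0.003 0.12 0 0 0.002 0; -0.002 0.003 0.17 0 0 0.002 0; -0.002 0.003 0.17 0 0 0.002 0; -0.002 0.003 0.17 0 0 0.002 0; -0.002 0.003 0.17 0 0 0.002 0'
python3 - <<'E'
from h import *
import pickle
o=get_obs();im=get_image("wrist");pickle.dump((o,im),open("w13.pkl","wb"))
plan([.50,-.265,.236],-75)
crop("w13",im["color"],220,100,300,200,6)
E
```

```text
time: 16.35
tcp_pos: [0.4998, -0.2655, 0.2762]
ee_rot: [0.793, -0.609, 0.0, -0.0]
force: [-0.4, 0.0, -1.9]
grip_width: 0.0498
t 16.4 tcp [ 0.4998 -0.2655  0.2763] yaw -75.0 F [ 0.9  0.5 -0.5] w 0.0501
shift/turn [-2.100e-03 -1.300e-03  2.017e-01 -1.000e-03 -1.200e-03 -1.000e-04] mm 40.3 deg [-0.04 -0.05 -0.  ]
```

View pics/w13.png

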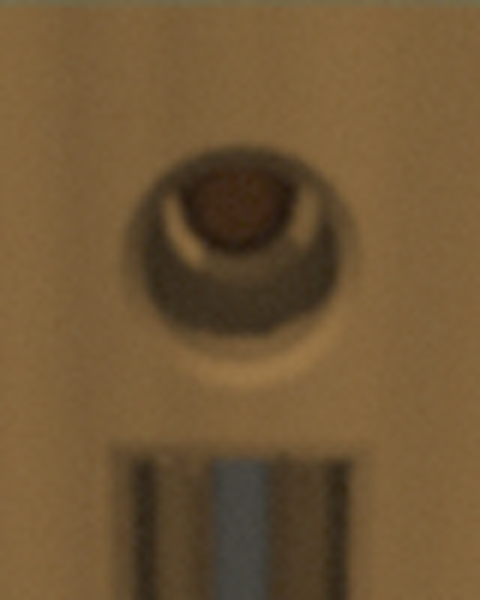

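```bash
python3 -m inch '0 0.003 0 0 0 0 0; 0 0.003 0.02 0 0 0 0; 0 0.003 0.04 0 0 0 0; 0 0.003 0.06 0 0 0 0; 0 0.003 0.06 0 0 0 0'
python3 - <<'E'
from h import *
import pickle
o=get_obs();im=get_image("wrist");pickle.dump((o,im),open("w14.pkl","wb"))
plan([.50,-.265,.236],-75);print(o["ft_torque"].round(2))
crop("w14",im["color"],220,100,300,200,6)
E
```

```text
time: 16.9
tcp_pos: [0.4989, -0.2653, 0.2629]
ee_rot: [0.793, -0.609, -0.001, -0.0]
force: [0.2, 1.3, -1.8]
grip_width: 0.05
t 16.95 tcp [ 0.4989 -0.2653  0.2632] yaw -75.0 F [ 0.3 -0.9 -1.2] w 0.0499
shift/turn [-1.000e-04 -5.700e-03  1.362e-01  6.000e-04  9.000e-04  1.000e-04] mm 27.3 deg [0.03 0.04 0.  ]
[ 0.01  0.01 -0.02]
```

View pics/w14.png

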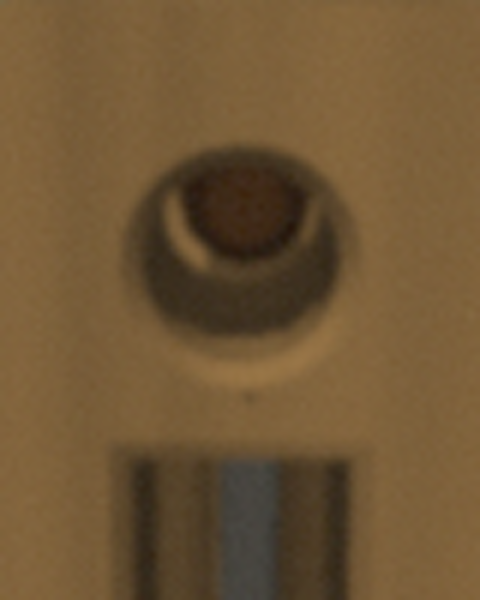

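```bash
python3 -m inch '0.002 0.0025 0 0 0 0 0; 0.002 0.0025 0.02 0 0 0 0; 0.002 0.0025 0.04 0 0 0 0; 0.002 0.0025 0.06 0 0 0 0; 0.002 0.0025 0.08 0 0 0 0; 0.002 0.0025 0.08 0 0 0 0'
python3 - <<'E'
from h import *
o=get_obs();plan([.50,-.265,.236],-75);print(o["ft_torque"].round(2))
E
```

```text
time: 17.55
tcp_pos: [0.4988, -0.2657, 0.2471]
ee_rot: [0.793, -0.609, -0.0, -0.0]
force: [2.6, 1.4, -3.3]
grip_width: 0.0496
t 17.55 tcp [ 0.4988 -0.2657  0.2471] yaw -75.0 F [ 2.6  1.4 -3.3] w 0.0496
shift/turn [-0.0018 -0.0069  0.0553 -0.0003  0.0007 -0.    ] mm 11.2 deg [-0.01  0.03 -0.  ]
[ 0.36 -0.63 -0.04]
```

```bash
python3 -m inch '0 -0.002 0 0 0 0 0; 0 -0.002 0.02 0 0 0 0; 0 -0.002 0.035 0 0 0 0; 0 -0.002 0.05 0 0 0 0; 0 -0.002 0.056 0 0 0 0; 0 -0.002 0.056 0 0 0 0'
python3 - <<'E'
from h import *
o=get_obs();plan([.50,-.265,.236],-75);print(o["ft_torque"].round(2))
E
```

```text
time: 18.15
tcp_pos: [0.499, -0.2658, 0.2362]
ee_rot: [0.793, -0.609, -0.0, -0.0]
force: [2.3, 0.7, -3.3]
grip_width: 0.0496
t 18.15 tcp [ 0.499  -0.2658  0.2362] yaw -75.0 F [ 2.3  0.7 -3.3] w 0.0496
shift/turn [-0.0024 -0.006   0.0012  0.0002  0.0003  0.0001] mm 1.3 deg [0.01 0.01 0.  ]
[ 0.24 -0.37 -0.04]
```

```bash
python3 -m inch '0 -0.001 0 0 0 0 0; 0 -0.001 0.005 0 0 0 0; 0 -0.001 0.01 0 0 0 0; 0 -0.001 0.01 0 0 0 0' 55
python3 - <<'E'
from h import *
o=get_obs();plan([.50,-.265,.236],-75);print(o["ft_torque"].round(2))
E
```

```text
time: 18.55
tcp_pos: [0.499, -0.2657, 0.2359]
ee_rot: [0.793, -0.609, 0.0, 0.0]
force: [-1.5, 2.8, 9.0]
grip_width: 0.0495
t 18.55 tcp [ 0.499  -0.2657  0.2359] yaw -74.99 F [-1.5  2.8  9. ] w 0.0495
shift/turn [-0.0023 -0.0056 -0.0005  0.0001 -0.0005  0.0003] mm 1.2 deg [ 0.01 -0.02  0.01]
[ 0.68  0.4  -0.05]
```

```bash
python3 -m inch '0 0 0.004 0 0 0 0; 0 0 0.008 0 0 0 0; 0 0 0.008 0 0 0 0; 0 0 0.008 0 0 0 0'
python3 - <<'E'
from h import *
o=get_obs();plan([.50,-.265,.236],-75);print(o["ft_torque"].round(2))
im=get_image("side");crop("s15",im["color"],215,110,305,180,8)
im=get_image("scene");crop("c15",im["color"],340,120,480,240,5)
im=get_image("wrist");crop("w15",im["color"],180,80,340,260,4)
E
```

```text
time: 18.95
tcp_pos: [0.499, -0.2656, 0.2358]
ee_rot: [0.793, -0.609, 0.0, 0.0]
force: [-4.9, 5.4, 20.3]
grip_width: 0.0498
t 18.95 tcp [ 0.499  -0.2656  0.2358] yaw -74.98 F [-4.9  5.4 20.3] w 0.0498
shift/turn [-0.0018 -0.0058 -0.0008 -0.0003 -0.0011  0.0004] mm 1.2 deg [-0.01 -0.05  0.02]
[ 1.26  1.03 -0.01]
```

View pics/s15.png

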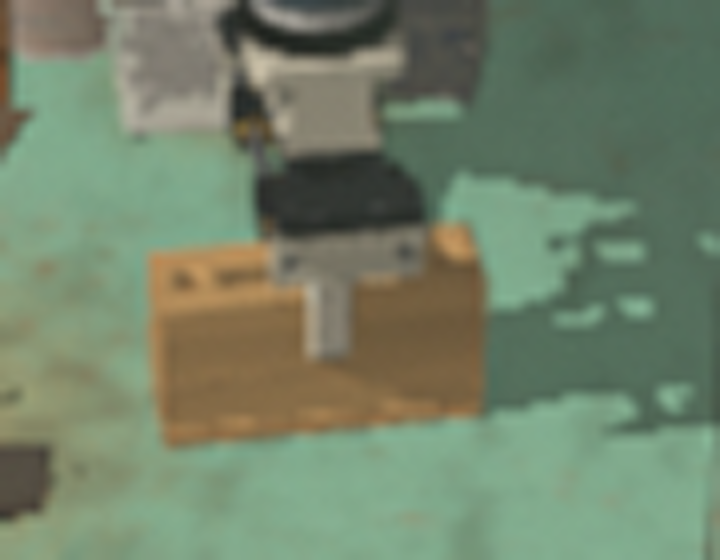

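View pics/c15.png

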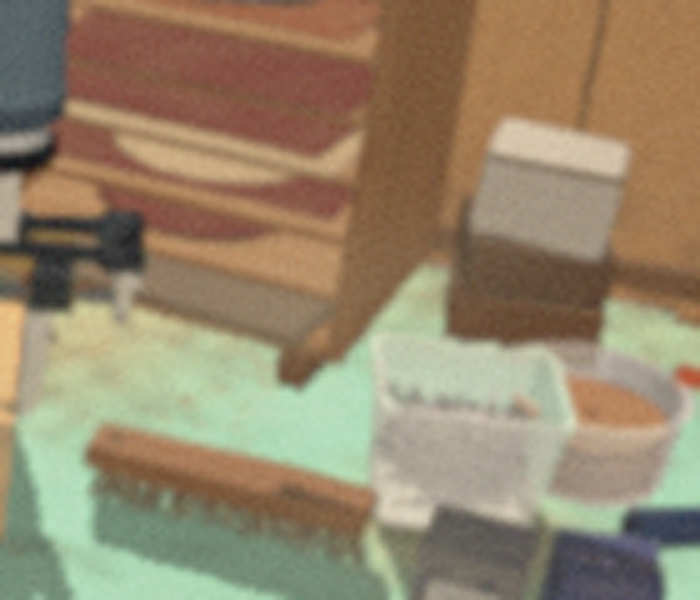

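View pics/w15.png

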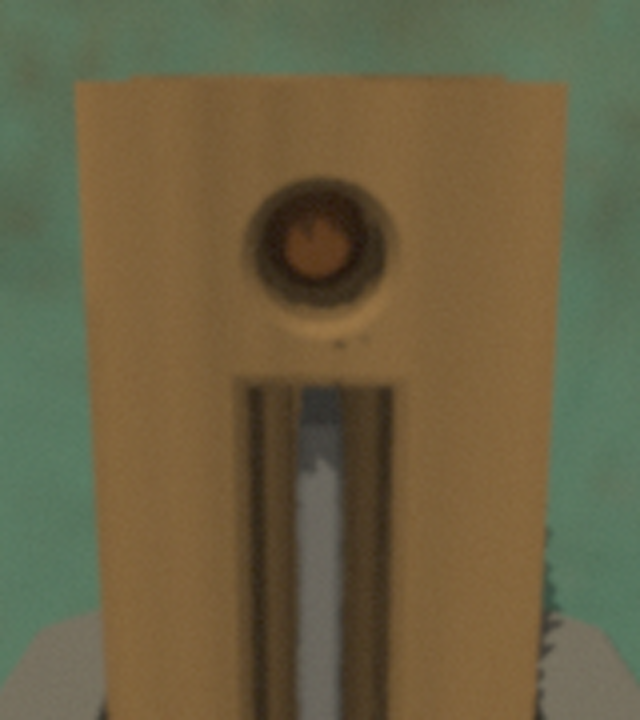

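```bash
python3 -m inch '0 0 0 0 0 0 0; 0 0 0 0 0 0 0; 0 0 0 0 0 0 0; 0 0 0 0 0 0 0; 0 0 0 0 0 0 0'
python3 - <<'E'
from h import *
im=get_image("scene");crop("c16",im["color"],300,150,390,250,6)
E
```

```text
time: 19.6
tcp_pos: [0.499, -0.2656, 0.2358]
ee_rot: [0.793, -0.609, 0.0, 0.0]
force: [-5.9, 4.3, 19.9]
grip_width: 0.0499
```

View pics/c16.png

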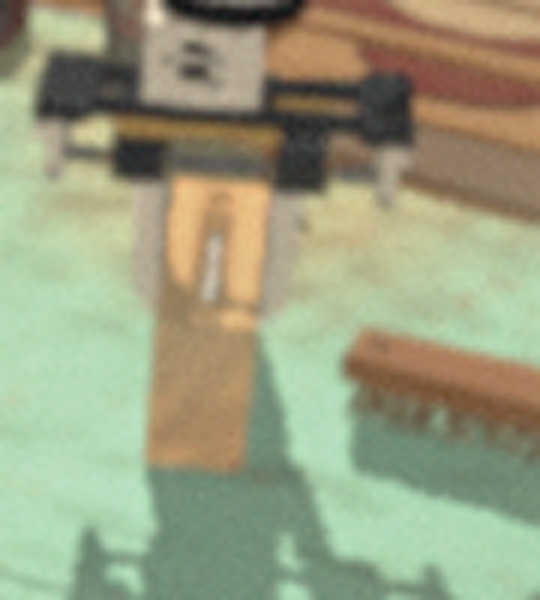

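The scene view shows the two halves flush at about (200,330–460), with no gap. The scraper is inside and the push is steady at 20 N, so I'm handing in.

Run:
```python
from workcell import hand_in
print(hand_in())
```

```text
the job is handed in; nothing more can be done
None
```

The scraper is packed and the case is closed. I handed in at about 19.6 s, with the arm still gripping the top and pressing it down.

- **Scraper:** I lifted it from the stand, lowered it into the case-bottom slot until it touched the floor (about 5 N upward), and let go. The wrist picture afterwards showed it standing in the slot.
- **Case top:** I gripped it across its width, lined it up by looking through its dowel hole, and lowered it over both dowels. It stopped with the tool at z = 0.2358 m, against 0.236 m expected for halves that meet.
- **Gap:** The side and scene pictures show no gap, and the wrist picture shows the far dowel up inside its hole and the scraper in the slot.
- **Press:** It held steady at about 20 N down for the last half second, with the grip set to 55 N on the 50 mm width. About 7 N of sideways force remains from the close dowel fit.
- **Other items:** I moved nothing near the tape measure, pliers or brush.

One thing disagreed: the wrist camera's sideways calibration was off by about 1.2 mm. I corrected for it by comparing against the part held in the gripper.

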